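# Level the weighing stone at the pigeon show

### The arm

A 7-joint arm with a two-finger parallel gripper is mounted at the origin on the work surface. World frame = base frame: x ahead of the robot, y to its left, z up, the work surface at z = 0. Lengths are in m, angles in rad, forces in N, time in s.
With the tool pointing down it reaches from about 0.4 to 0.85 m from the base axis. Payload 4.5 kg.
Tool frame: the origin (TCP) lies between the finger pads; the fingertips stand 25 mm ahead of it and the grasp point (between the pads) lies 6 mm ahead of it; z points along the fingers, y is the line along which they close (so a half turn about z gives the same grasp; the last joint's range is limited). The gripper opens to 85 mm and grips with 20 to 120 N. Pads are 22 mm wide; open, the fingers measure 114 mm over their backs; the gripper's body (76 mm by 85 mm) begins 54 mm behind the grasp point. The pads swing forward as they close: fully open they stand 13 mm farther back than shut.
Start: joints at [1.238, 0.689, -0.195, 1.565, 0.157, 0.902, -0.215], TCP at [0.224, -0.583, 0.217] pointing down, gripper open.
Joint ranges: [-3.01, 3.01], [-0.46, 2.08], [-1.47, 1.51], [0.13, 2.56], [-1, 4.14], [0.04, 2.09], [-2.66, 2.66]. Speed limits (rad/s): [2.57, 2.57, 3.14, 3.14, 3.14, 3.14, 3.14].

### API

Orientations are given as a unit quaternion [x, y, z, w].
In Python, from cell import robot, cams gives the robot as it stands.
- The arm moves only by the shell command python3 -m jog 'ROWS' [FORCE]. ROWS is a JSON object of lists of equal length, an entry for each row: "fingers": the finger opening in mm, from 0 to 85.4; "translation": the shift along the world's x, y, z in units of 30 mm (1.0 is 30 mm), a list of three; "yaw": the turn about the world's z in units of 5 degrees (1.0 is 5 degrees). In form: {"fingers": [fingers, ...], "translation": [[tx, ty, tz], ...], "yaw": [yaw, ...]}. A call has 1 to 12 rows; each row is the pose to reach, as a shift and turn from the pose commanded when the call began; what a row does not reach only later rows make up. A row lasts 1/10 s, in which the tool goes at most 50 mm and 8.59 degrees, less where a joint would pass 70% of its speed; a pose out of reach is approached as far as the arm can. A call with a gripper value outside its range is refused whole. The fingers move at their own pace and stop on an object; FORCE is the grip in N (left out, the last holds). Time passes only in rows, so rows that repeat a pose let the fingers close. It gives the time, the measured TCP pose, the force, the opening and the grip force at its end, in the units of the state.
- robot.sense(): the state, without advancing time (a new reading comes with each control period).
- cams.read_camera(name): name is "scene" or "top" or "wrist"; returns the picture (400x640x3 uint8, red, green, blue); there is no depth.
- cams.camera_model(name): a dict with "mtx" (3x3 intrinsics, pixels), "T" (4x4, takes a point from camera to world coordinates); the wrist camera has in their place "tool_from_camera" (4x4, takes a point from camera to tool coordinates, whose origin is the TCP and whose axes are the flange's). Camera axes: x right, y down, z forward; pixel columns grow to the right and rows downward; lengths in m; the calibration is good to about 2 mm. The wrist camera is an equidistant fisheye: a pixel r from the principal point sees the ray r / f radians off the axis. A picture is of the moment at which its call begins: read the wrist's pose just before it. camera_model takes no time and is no camera call.
- robot.close_job(): hands the job in; it is judged then, once.
The state is a dict: "t": time; "joint_pos": joint angles; "qd": joint speeds; "tau": joint torques, N m; "eef_pos": TCP position; "eef_rot": TCP orientation; "force": force on the tool from outside, world axes, zero at the start; "ft_torque": the same for the moment, N m; "gripper_width": finger opening in m; "finger_force": force on a finger pad.
Only numpy, scipy, OpenCV 4.12 (cv2) and the standard library are available. Lean on these libraries where they do the work, as an engineer would, in place of code of your own. Each camera call takes 0.05 s, during which the arm holds its last target. There are 200 camera calls.

### The job

The stone slab that carries the bird scale rocks down on its short near corner foot. Slide the wooden wedge, thin end first and lying flat on the table, under that foot and push it in gently, never forcing it, until the bubble of the spirit level on the slab sits centred between its two lines, then let go of the wedge and leave it there. Keep the gripper off the slab itself and do not disturb the flat wooden packer or the two rubber stamps.

Things in the scene. Friction and masses are not known exactly. Their poses are not given: they have to be found in the camera images.
- stand: Two fixed black rubber cups under a grey stone slab, 200 x 200 x 22 mm, set cornerwise: its corners point along this frame's x and y (half diagonal 141 mm). Origin on the table under the slab's centre; z stays upright, x points from the low near corner to the far one. Slab underside at z = 30 mm, top at 52 mm when level; scale (y = -43 mm) and spirit level on it stay below 80 mm.
- rock_axis (a point): Middle of the line, parallel to the stand's y, about which the slab rocks: stand x = +30 mm, 12 mm above the table, between the side feet at y = +85 and -85 mm; 145 mm from the low foot. Fixed, does not show the tilt. The far corner's foot (stand x = +115 mm) grounds when the near corner is 3.5 mm too high; the force on the wedge then rises steeply.
- low_foot (a point): Fixed mark on the table where the low near foot stands: stand x = -115 mm, y = 0. The foot is a smooth domed steel glide, 25 mm across, curved below with 40 mm radius, bearing about 3.5 to 6.5 N. It is too short by an unknown 4 to 11 mm: the wedge, going in along the stand's +x, must raise it by that much.
- bubble (a joint): Position (m) of the pale bubble, 19 x 11 mm, in the green vial of the aluminium level (130 x 30 mm, along the stand's x at y = +45 mm). 0 = centred between two black lines, each 5 mm clear of the bubble's end; positive towards the stand's +x. It goes to the high end, 0.8 mm per mrad, and stops at +/-0.018, where it starts whatever the tilt. Raising the near corner lowers it. Settles in about 1 s.
- wedge: Plain smooth wooden wedge, 110 mm long (x), 36 mm wide (y), flat underneath; 2 mm high at the thin end (+x) and rising evenly to 20 mm at the thick end (-x). Origin in the centre of the underside. 60 g. It slides easily (friction about 0.3) yet stays put when let go under load; pushing it in takes about 8 to 22 N on its thick end, most as it first mounts, more if it is pressed down on.
- packer: Bystander: flat wooden packing piece, 100 x 36 x 12 mm, the same wood as the wedge but of even thickness. Origin in the centre of the underside, length along x.
- stamp1: Bystander: rubber stamp, a wooden block 52 x 24 mm with a turned knob, 55 mm high, standing. Origin in the centre of the underside.
- stamp2: Bystander: a second rubber stamp like the first.
Things that resemble listed ones, but are neither listed nor needed, are in the scene too. Leave any yellow look-alike of the wedge alone.

How it is judged:
By the outcome, as a careful person would: the job done as asked, in the order asked, and still so for the second after the job is handed in, with the robot touching nothing.
It also fails if it takes over 67 s, if anything falls off the work surface, if the arm or the gripper's body presses on something with over 40 N, if the wrist force passes 120 N, or if a joint passes its speed limit or range.

## Working session

There is one attempt and no reset: what is moved stays moved. The work goes in short steps, Python scripts to look and compute and a shell command to move; the robot and the scene stay as the last step left them, time stands still between calls to the robot, and variables do not carry over. Pictures are saved under pics/ and viewed, at most 10 in all, crops included, and the job is handed in when it is done.

```bash
mkdir -p pics; ls; python3 - <<'E'
from cell import robot,cams
import cv2,numpy as np
for n in("scene","top"):
    im=cams.read_camera(n); cv2.imwrite(f"pics/{n}0.png",im[:,:,::-1])
    m=cams.camera_model(n); print(n,np.round(m["mtx"],1).tolist(),np.round(m["T"],4).tolist())
s=robot.sense();print(s["t"],s["eef_pos"],s["eef_rot"],s["force"])
E
```

```text
pics
scene [[463.4, 0.0, 313.8], [0.0, 463.4, 201.4], [0.0, 0.0, 1.0]] [[-0.8544, 0.3795, -0.3549, 1.0603], [0.5193, 0.6467, -0.5587, 0.7061], [0.0175, -0.6616, -0.7496, 1.032], [0.0, 0.0, 0.0, 1.0]]
top [[489.1, 0.0, 306.6], [0.0, 489.1, 201.1], [0.0, 0.0, 1.0]] [[0.0051, -0.9895, 0.1446, 0.4114], [-1.0, -0.0052, -0.0008, -0.023], [0.0015, -0.1445, -0.9895, 1.3957], [0.0, 0.0, 0.0, 1.0]]
0.1 [ 0.22386209 -0.58287407  0.21644437] [ 9.83220940e-01  1.82416747e-01 -2.08614542e-04 -8.18338703e-04] [-0.64469772 -0.14199401 -0.27950828]
```

View pics/scene0.png

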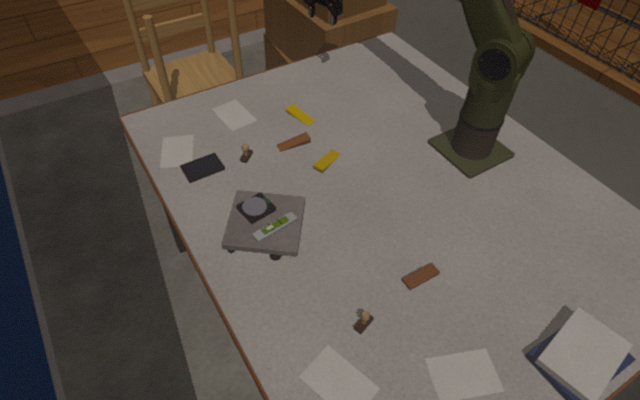

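View pics/top0.png

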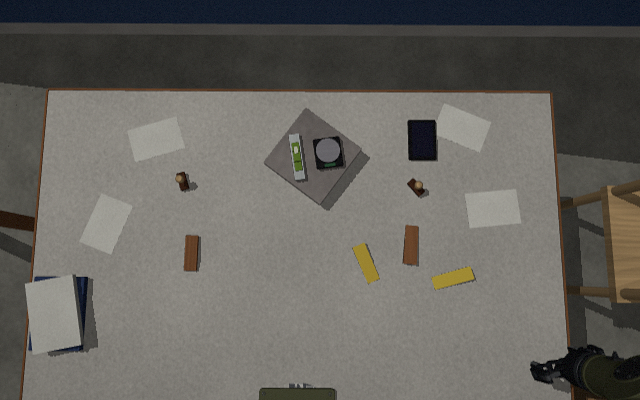

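The scene view has two brown pieces: scene (421,276) = top (192,253), and scene (294,142) = top (411,245). One is the wedge and the other the packer. The yellow look-alikes at top (366,263) and (453,278) are to be left alone. Next: a close crop of both brown pieces and the slab.

```bash
python3 - <<'E'
import cv2,numpy as np
s=cv2.imread("pics/scene0.png");t=cv2.imread("pics/top0.png")
c=lambda im,x,y,w=33,h=25:cv2.resize(im[y-h:y+h,x-w:x+w],(396,300),interpolation=cv2.INTER_CUBIC)
cv2.imwrite("pics/crop1.png",np.vstack([np.hstack([c(s,421,276),c(s,294,142)]),np.hstack([c(t,192,253),c(t,411,245)])]))
E
```

```text
(no output)
```

View pics/crop1.png

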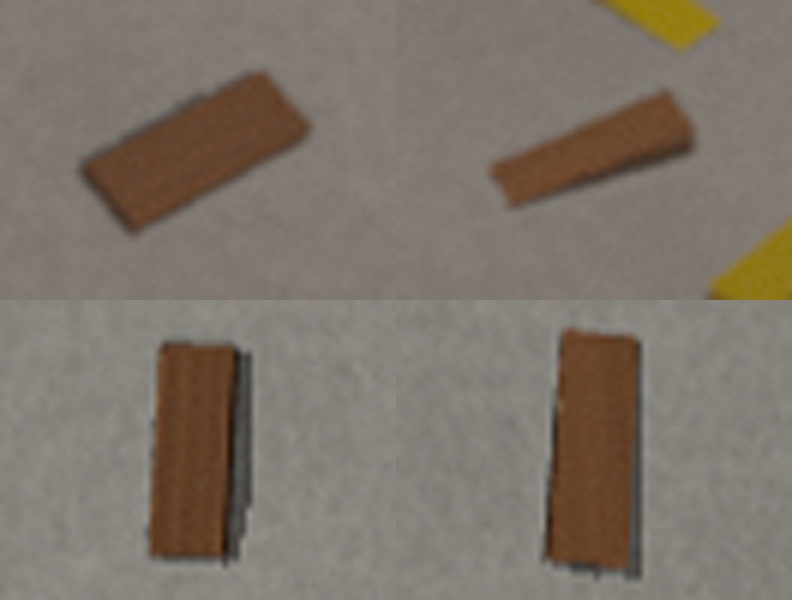

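Wedge = top (411,245), scene (294,142): its side face tapers, with the thick end towards the robot and the thin end pointing to +x. The even piece at top (192,253) is the packer. Next I measure the wedge and slab corners.

```bash
cat > h.py <<'E'
import numpy as np,cv2
from cell import robot,cams
def ray(name,px,z):
    m=cams.camera_model(name);T=np.array(m["T"]);K=np.array(m["mtx"])
    d=T[:3,:3]@np.linalg.solve(K,[px[0],px[1],1.]);o=T[:3,3]
    return (o+d*(z-o[2])/d[2])[:2]
def proj(name,p):
    m=cams.camera_model(name);T=np.array(m["T"]);K=np.array(m["mtx"])
    c=T[:3,:3].T@(np.array(p)-T[:3,3]);u=K@c;return u[:2]/u[2]
E
python3 - <<'E'
from h import *
t=cv2.imread("pics/top0.png")
hsv=cv2.cvtColor(t,cv2.COLOR_BGR2HSV)
m=((hsv[...,0]<16)&(hsv[...,1]>90)&(hsv[...,2]>50)).astype(np.uint8)
cs,_=cv2.findContours(m,0,2)
for c in cs:
    if cv2.contourArea(c)>250:
        r=cv2.minAreaRect(c);b=cv2.boxPoints(r)
        b=b[np.argsort(b[:,1])];print(r,b.round(1).tolist())
        if r[0][0]>380:
            P=[ray("top",p,.002) for p in b[:2]]+[ray("top",p,.020) for p in b[2:]]
            print(np.round(P,4)); f=(P[0]+P[1])/2;k=(P[2]+P[3])/2;print(f,k,(f+k)/2,np.degrees(np.arctan2(*(f-k)[::-1])),np.linalg.norm(f-k))
cr=cv2.resize(t[100:215,255:375],None,fx=5,fy=5,interpolation=cv2.INTER_CUBIC)
cv2.imwrite("pics/slab.png",cv2.convertScaleAbs(cr,alpha=1.6))
E
```

```text
((190.5, 252.5), (35.0, 13.0), 90.0) [[184.0, 235.0], [197.0, 235.0], [197.0, 270.0], [184.0, 270.0]]
((410.4689025878906, 244.498046875), (13.348953247070312, 38.612159729003906), 3.5763344764709473) [[405.0, 224.8000030517578], [418.29998779296875, 225.60000610351562], [402.6000061035156, 263.3999938964844], [415.8999938964844, 264.20001220703125]]
[[ 0.5479 -0.306 ]
 [ 0.5457 -0.3441]
 [ 0.4382 -0.2931]
 [ 0.436  -0.3302]]
[ 0.54682028 -0.32506111] [ 0.43710043 -0.31163123] [ 0.49196036 -0.31834617] -6.978380907087763 0.11053871364793405
((309.19207763671875, 196.33929443359375), (544.0770263671875, 252.31626892089844), 5.079607963562012) [[49.400001525878906, 46.599998474121094], [591.2999877929688, 94.80000305175781], [27.100000381469727, 297.8999938964844], [569.0, 346.1000061035156]]
```

View pics/slab.png

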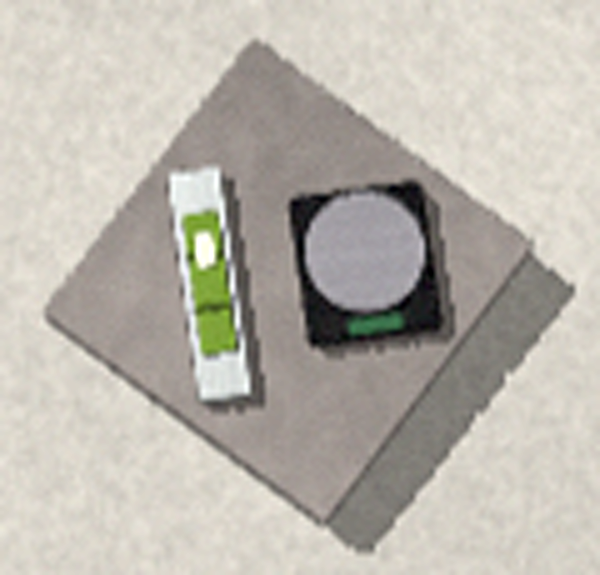

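The crop shows the slab's top corners: far (256,40), left (45,315), near (325,522), right (533,245). The bubble is at the far (+x) end at (205,250).

```bash
python3 - <<'E'
from h import *
C=np.array([(256,40),(45,315),(325,521),(533,245)])
px=(C+.5)/5-.5+[255,100]
tilt=.0075/.145
def X(x): return .052+ (x-.03)*tilt
P=[ray("top",p,X(x)) for p,x in zip(px,[.141,0,-.141,0])]
P=np.array(P);print(P.round(4))
u=P[0]-P[2];v=P[1]-P[3];print(np.linalg.norm(u),np.linalg.norm(v))
a1=np.arctan2(u[1],u[0]);a2=np.arctan2(-v[0],v[1]);print(np.degrees([a1,a2]))
c=P.mean(0);
a=(a1+a2)/2;e=np.array([np.cos(a),np.sin(a)]);print("centre",c,"yaw",np.degrees(a),"foot",c-.115*e, "corner",c-.141*e)
for d in(.19,.2,.25,.30):print(d,c-d*e)
q=robot.sense()["eef_rot"]
from scipy.spatial.transform import Rotation as R
M=R.from_quat(q).as_matrix();print(M.round(3)); y=M[:2,1];print("closing axis deg",np.degrees(np.arctan2(y[1],y[0])))
E
```

```text
[[ 0.8755 -0.0205]
 [ 0.7166  0.0973]
 [ 0.6015 -0.0605]
 [ 0.7585 -0.1776]]
0.27689442181358065 0.27805628227771123
[8.30345635 8.66978031]
centre [ 0.7380553 -0.0403556] yaw 8.486618326131012 foot [ 0.62431451 -0.05732712] corner [ 0.5985992  -0.06116416]
0.19 [ 0.55013573 -0.0683955 ]
0.2 [ 0.54024522 -0.06987128]
0.25 [ 0.49079271 -0.0772502 ]
0.3 [ 0.44134019 -0.08462913]
[[ 0.933  0.359 -0.001]
 [ 0.359 -0.933  0.002]
 [-0.    -0.002 -1.   ]]
closing axis deg -68.97887734898848
```

```bash
python3 -m jog '{"fingers":[65,65,65,65,65,65,65,65,65,65,65,65],"translation":[[0.8,0.9,-0.3],[1.6,1.8,-0.6],[2.4,2.8,-1],[3.2,3.8,-1.3],[4,4.7,-1.7],[4.8,5.6,-2],[5.6,6.6,-2.4],[6.4,7.5,-2.7],[7,8.3,-3],[7.6,9,-3.2],[7.6,9,-3.2],[7.6,9,-3.2]],"yaw":[-0.6,-1.2,-1.8,-2.4,-3,-3.6,-4.2,-4.8,-5.2,-5.6,-5.6,-5.6]}' 40
python3 - <<'E'
from h import *
from scipy.spatial.transform import Rotation as R
s=robot.sense();im=cams.read_camera("wrist");cv2.imwrite("pics/w1.png",im[:,:,::-1])
M=R.from_quat(s["eef_rot"]).as_matrix();y=M[:2,1];print(s["eef_pos"],np.degrees(np.arctan2(y[1],y[0])))
m=cams.camera_model("wrist");print({k:np.round(v,4).tolist() if not isinstance(v,str) else v for k,v in m.items()})
E
```

```text
t: 1.3
eef_pos: [0.4522, -0.3129, 0.1209]
eef_rot: [0.998, -0.06, -0.0, -0.0]
force: [-0.5, 0.1, -0.2]
gripper_width: 0.0651
finger_force: 0.0
[ 0.45219832 -0.31291047  0.12087071] -96.86353312308509
{'mtx': [[309.7069, 0.0, 321.6833], [0.0, 309.7069, 201.318], [0.0, 0.0, 1.0]], 'tool_from_camera': [[0.0003, -0.9477, -0.3191, 0.0834], [1.0, 0.0002, 0.0006, 0.0004], [-0.0005, -0.3191, 0.9477, -0.1565], [0.0, 0.0, 0.0, 1.0]]}
```

View pics/w1.png

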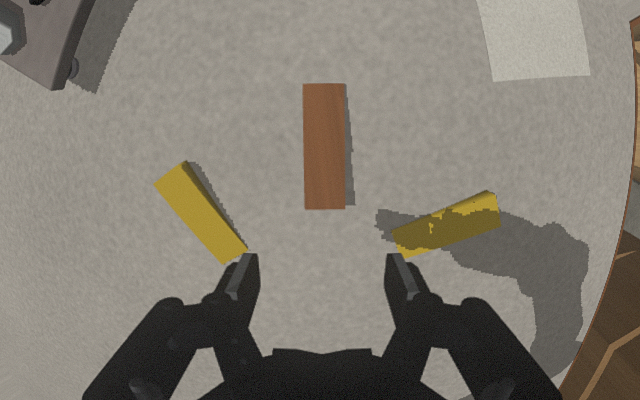

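The wrist view shows the wedge straight ahead: thick end at (304–345, 209), thin end at (303–345, 83). The yellow ends are at (247,248) and (395,250), and the slab's near corner is at (58,90).

```bash
cat >> h.py <<'E'
from scipy.spatial.transform import Rotation as R
def wray(px,z,s):
    m=cams.camera_model("wrist");K=np.array(m["mtx"]);A=np.array(m["tool_from_camera"])
    v=np.array([(px[0]-K[0,2])/K[0,0],(px[1]-K[1,2])/K[1,1]]);th=np.hypot(*v)
    d=np.r_[v/th*np.sin(th),np.cos(th)]
    M=R.from_quat(s["eef_rot"]).as_matrix();o=np.array(s["eef_pos"])+M@A[:3,3];d=M@A[:3,:3]@d
    return (o+d*(z-o[2])/d[2])[:2]
E
python3 - <<'E'
from h import *
s=robot.sense();im=cv2.cvtColor(cv2.imread("pics/w1.png"),cv2.COLOR_BGR2HSV)
m=((im[...,0]<14)&(im[...,1]>90)).astype(np.uint8);m[:60]=0;m[:,:200]=0;m[:,450:]=0;m[230:]=0
c=max(cv2.findContours(m,0,2)[0],key=cv2.contourArea);a=cv2.approxPolyDP(c,5,True)[:,0];print(a.tolist())
a=a[np.argsort(a[:,1])]
P=[wray(p,z,s) for p,z in zip(a,[.002,.002,.02,.02])];print(np.round(P,4))
f=(P[0]+P[1])/2;k=(P[2]+P[3])/2;print(f,k,np.linalg.norm(f-k),np.degrees(np.arctan2(*(f-k)[::-1])),"grasp",k+(f-k)*15/110)
for p in[(247,248),(228,264),(393,235),(402,258)]:print("yellow",wray(p,.01,s))
print("corner bottom?",wray((58,90),.021,s),wray((72,70),.005,s))
E
```

```text
[[343, 84], [303, 84], [305, 208], [344, 208]]
[[ 0.5468 -0.3451]
 [ 0.551  -0.3106]
 [ 0.4437 -0.2989]
 [ 0.4395 -0.3332]]
[ 0.54891505 -0.32785735] [ 0.44156231 -0.31606684] 0.1079982771858297 -6.267648553233028 grasp [ 0.45620132 -0.31767464]
yellow [ 0.4053641  -0.23476654]
yellow [ 0.38898024 -0.21018467]
yellow [ 0.40212472 -0.37831734]
yellow [ 0.37496985 -0.38700273]
corner bottom? [ 0.60693299 -0.05063258] [ 0.62634724 -0.06167471]
```

```bash
python3 -m jog '{"fingers":[65,65,65,65,65,65,65,65],"translation":[[0.1,-0.1,-0.6],[0.1,-0.1,-1.2],[0.1,-0.1,-1.8],[0.1,-0.1,-2.3],[0.1,-0.1,-2.7],[0.1,-0.1,-3.0],[0.1,-0.1,-3.05],[0.1,-0.1,-3.05]],"yaw":[0,0,0,0,0,0,0,0]}' 40
python3 -m jog '{"fingers":[30,30,30,30,30,30,30,30],"translation":[[0,0,0],[0,0,0],[0,0,0],[0,0,0],[0,0,0],[0,0,0],[0,0,0],[0,0,0]],"yaw":[0,0,0,0,0,0,0,0]}' 40
```

```text
t: 2.15
eef_pos: [0.455, -0.3168, 0.0298]
eef_rot: [0.998, -0.061, -0.0, 0.0]
force: [0.3, -0.2, 0.2]
gripper_width: 0.0649
finger_force: 0.0
t: 2.95
eef_pos: [0.4552, -0.3164, 0.0297]
eef_rot: [0.998, -0.061, -0.0, 0.0]
force: [0.3, 0.5, 0.9]
gripper_width: 0.0301
finger_force: 0.0
```

```bash
python3 - <<'E'
from h import *
im=cams.read_camera("wrist");t=cams.read_camera("top")
cv2.imwrite("pics/w2.png",np.vstack([im[:,:,::-1][0:400,100:540],cv2.resize(t[:,:,::-1][215:295,356:466],(440,320))])[:600])
E
```

```text
(no output)
```

View pics/w2.png

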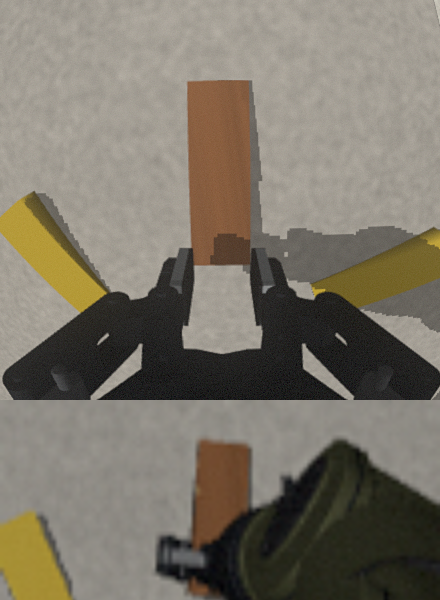

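```bash
python3 - <<'E'
from h import *
s=robot.sense();m=cams.camera_model("wrist");K=np.array(m["mtx"]);A=np.linalg.inv(np.array(m["tool_from_camera"]))
def wp(p):
    c=(A@np.r_[p,1])[:3];th=np.arctan2(np.hypot(c[0],c[1]),c[2]);return (K[:2,2]+K[0,0]*th*c[:2]/np.hypot(c[0],c[1])-[100,0]).round(0)
for x in(-.011,.011):
  for z in(-.01,.006,.02,.025):print(x,z,wp([x,.015,z]),wp([x,.018,z]))
for p in [(292,265),(350,265),(288,82),(350,82)]:print(p,wray(p,.02 if p[1]>200 else .002,s))
print(s["gripper_width"],s["finger_force"],s["force"])
E
```

```text
-0.011 -0.01 [248. 278.] [253. 278.]
-0.011 0.006 [246. 264.] [251. 264.]
-0.011 0.02 [244. 253.] [249. 253.]
-0.011 0.025 [244. 249.] [248. 249.]
0.011 -0.01 [249. 243.] [255. 243.]
0.011 0.006 [247. 231.] [252. 231.]
0.011 0.02 [245. 221.] [250. 221.]
0.011 0.025 [245. 218.] [249. 218.]
(292, 265) [ 0.44330612 -0.29697103]
(350, 265) [ 0.43895106 -0.33264111]
(288, 82) [ 0.55165517 -0.30895163]
(350, 82) [ 0.54719498 -0.34481853]
0.030026133680036114 0.0 [ 0.13179582 -0.02532216 -0.21574446]
```

```bash
python3 - <<'E'
from h import *
t=np.ascontiguousarray(cams.read_camera("scene")[:,:,::-1])
s=robot.sense()
print(proj("scene",s["eef_pos"]))
x,y=map(int,proj("scene",s["eef_pos"]))
M=R.from_quat(s["eef_rot"]).as_matrix()
c=cv2.resize(t[y-50:y+30,x-55:x+55],None,fx=7,fy=7,interpolation=cv2.INTER_CUBIC)
c=cv2.convertScaleAbs(c,alpha=1.7)
for z,col in((-.03,(255,0,0)),(0,(0,255,0)),(.025,(0,0,255))):
  for yy in(-.015,.015):
    p=(proj("scene",s["eef_pos"]+M@[.011,yy,z])-[x-55,y-50])*7+3;cv2.circle(c,tuple(int(v) for v in p),4,col,-1)
cv2.imwrite("pics/s2.png",c)
E
```

```text
[304.33194152 132.73442309]
```

View pics/s2.png

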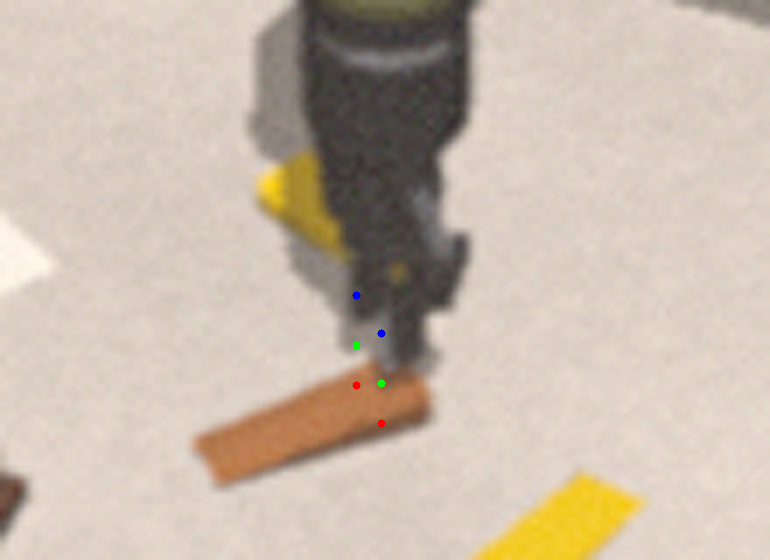

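The scene crop shows the fingertips at (405,365), just above the wedge's top. They end well short of the predicted red marks, so I open up and feel downward.

```bash
python3 -m jog '{"fingers":[60,60,60,60,60,60],"translation":[[0,0,0],[0,0,0],[0,0,0],[0,0,-0.2],[0,0,-0.4],[0,0,-0.4]],"yaw":[0,0,0,0,0,0]}' 40
python3 -m jog '{"fingers":[60,60,60,60],"translation":[[0,0,-0.1],[0,0,-0.2],[0,0,-0.3],[0,0,-0.3]],"yaw":[0,0,0,0]}' 40
python3 -m jog '{"fingers":[30,30,30,30,30,30,30],"translation":[[0,0,0],[0,0,0],[0,0,0],[0,0,0],[0,0,0],[0,0,0],[0,0,0]],"yaw":[0,0,0,0,0,0,0]}' 40
```

```text
t: 3.7
eef_pos: [0.4545, -0.316, 0.0166]
eef_rot: [0.998, -0.061, -0.001, -0.0]
force: [0.4, -0.2, -0.1]
gripper_width: 0.06
finger_force: 0.0
t: 4.1
eef_pos: [0.455, -0.3163, 0.0083]
eef_rot: [0.998, -0.061, -0.0, -0.0]
force: [0.3, 0.3, 0.1]
gripper_width: 0.0598
finger_force: 0.0
t: 4.8
eef_pos: [0.4552, -0.3164, 0.0087]
eef_rot: [0.998, -0.061, 0.0, 0.0]
force: [-0.4, -0.2, 0.8]
gripper_width: 0.0302
finger_force: 0.0
```

```bash
python3 -m jog '{"fingers":[60,60,60,60,60,60],"translation":[[0,0,0],[0,0,0],[0,0,0],[0,0,-0.1],[0,0,-0.3],[0,0,-0.3]],"yaw":[0,0,0,0,0,0]}' 40
python3 -m jog '{"fingers":[30,30,30,30,30,30,30],"translation":[[0,0,0],[0,0,0],[0,0,0],[0,0,0],[0,0,0],[0,0,0],[0,0,0]],"yaw":[0,0,0,0,0,0,0]}' 40
```

```text
t: 5.4
eef_pos: [0.4547, -0.3161, -0.0012]
eef_rot: [0.998, -0.061, -0.001, -0.0]
force: [0.7, -0.1, 0.2]
gripper_width: 0.06
finger_force: 0.0
t: 6.1
eef_pos: [0.4551, -0.3164, -0.0001]
eef_rot: [0.998, -0.061, -0.0, 0.0]
force: [-1.5, 1.1, 5.2]
gripper_width: 0.0338
finger_force: 40.0
```

```bash
python3 - <<'E'
from h import *
t=np.ascontiguousarray(cams.read_camera("scene")[:,:,::-1]);w=cams.read_camera("wrist")[:,:,::-1]
s=robot.sense()
x,y=map(int,proj("scene",s["eef_pos"]))
c=cv2.resize(t[y-45:y+25,x-40:x+40],(400,350),interpolation=cv2.INTER_CUBIC)
c=cv2.convertScaleAbs(c,alpha=1.7)
cv2.imwrite("pics/s3.png",np.hstack([c,cv2.resize(w[50:400,120:520],(400,350))]))
print(s["joint_pos"])
E
```

```text
[ 0.52015456  0.94189842  0.00700539  1.91540016 -0.02000036  0.2843121
 -1.14921358]
```

View pics/s3.png

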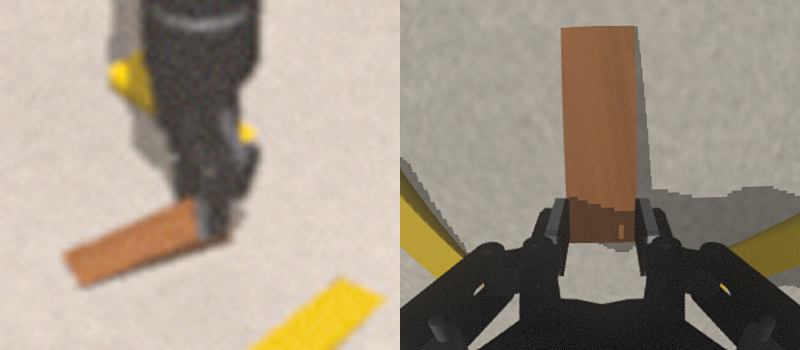

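The fingers now hold the wedge (scene crop about (215,215), wrist crop about (602,220)), with only a few millimetres of overlap. I regrip 5 mm lower.

```bash
python3 -m jog '{"fingers":[50,50,50,50,50],"translation":[[0,0,0],[0,0,0],[0,0,-0.05],[0,0,-0.15],[0,0,-0.15]],"yaw":[0,0,0,0,0]}' 40
python3 -m jog '{"fingers":[30,30,30,30,30,30,30],"translation":[[0,0,0],[0,0,0],[0,0,0],[0,0,0],[0,0,0],[0,0,0],[0,0,0]],"yaw":[0,0,0,0,0,0,0]}' 40
```

```text
t: 6.7
eef_pos: [0.4549, -0.3163, -0.0053]
eef_rot: [0.998, -0.061, -0.0, -0.0]
force: [-0.3, -0.4, -0.5]
gripper_width: 0.05
finger_force: 0.0
t: 7.4
eef_pos: [0.4552, -0.3164, -0.0047]
eef_rot: [0.998, -0.061, 0.0, 0.0]
force: [-0.4, 0.5, 2.2]
gripper_width: 0.0347
finger_force: 40.0
```

```bash
python3 -m jog '{"fingers":[30,30,30,30,30,30,30,30,30,30,30,30],"translation":[[0,0,0.5],[0,0,1.2],[0,0.7,1.6],[0,1.7,1.6],[0,2.7,1.6],[0,3.7,1.6],[0,4.7,1.6],[0,5.7,1.6],[0.3,6.7,1.6],[0.6,7.5,1.6],[1,7.95,1.6],[1,7.95,1.6]],"yaw":[0,0,0.3,0.6,1,1.4,1.8,2.2,2.6,2.9,3.05,3.05]}' 40
python3 - <<'E'
from h import *
s=robot.sense();w=cams.read_camera("wrist")[:,:,::-1];cv2.imwrite("pics/w3.png",w)
M=R.from_quat(s["eef_rot"]).as_matrix();y=M[:2,1];print(s["eef_pos"],np.degrees(np.arctan2(y[1],y[0])),s["force"])
E
```

```text
t: 8.6
eef_pos: [0.4879, -0.0749, 0.044]
eef_rot: [0.997, 0.075, 0.002, -0.001]
force: [0.1, -0.3, -1.1]
gripper_width: 0.0342
finger_force: 39.9
[ 0.4879269  -0.07486624  0.04401713] -81.44110854388504 [ 0.09119859 -0.34185214 -1.08292185]
```

View pics/w3.png

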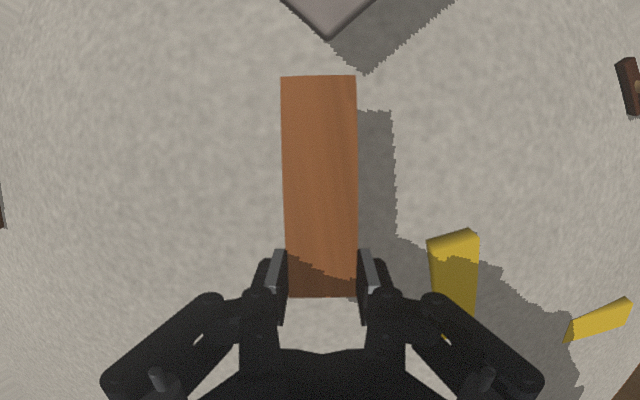

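The slab's near bottom corner is at (328,40). The wedge is held straight, thin end centred at (318,76).

```bash
python3 - <<'E'
from h import *
s=robot.sense();a=np.radians(8.49);e=np.array([np.cos(a),np.sin(a)]);n=np.array([-e[1],e[0]]);c=np.array([.7381,-.0404])
st=lambda p:(((p-c)@e).round(4),((p-c)@n).round(4))
print("corner",st(wray((328,40),.021,s)),"tcp",st(s["eef_pos"][:2]),"tip",st(wray((318,76),.05,s)),"thick",st(wray((321,297),.068,s)))
E
```

```text
corner (np.float64(-0.1354), np.float64(-0.0035)) tcp (np.float64(-0.2544), np.float64(0.001)) tip (np.float64(-0.1591), np.float64(0.0018)) thick (np.float64(-0.2685), np.float64(0.0006))
```

```bash
python3 -m jog '{"fingers":[30,30,30,30,30,30,30],"translation":[[0,-0.08,-0.5],[0,-0.08,-1],[0,-0.08,-1.3],[0,-0.08,-1.5],[0,-0.08,-1.55],[0,-0.08,-1.6],[0,-0.08,-1.6]],"yaw":[0,0,0,0,0,0,0]}' 40
python3 -m jog '{"fingers":[48,48,48,30,30,30,30,30],"translation":[[0,0,0],[0,0,0],[0,0,0],[0,0,0],[0,0,0],[0,0,0],[0,0,0],[0,0,0]],"yaw":[0,0,0,0,0,0,0,0]}' 40
```

```text
t: 9.35
eef_pos: [0.4853, -0.0805, -0.0045]
eef_rot: [0.997, 0.072, 0.0, 0.0]
force: [-1.0, -0.8, 0.1]
gripper_width: 0.0346
finger_force: 40.0
t: 10.15
eef_pos: [0.4853, -0.0803, -0.0044]
eef_rot: [0.997, 0.072, 0.0, 0.0]
force: [-0.6, 0.7, 5.6]
gripper_width: 0.0349
finger_force: 40.0
```

```bash
cat > bub.py <<'E'
from h import *
def bubble():
    t=cams.read_camera("top");h=cv2.cvtColor(t[125:190,270:325],cv2.COLOR_RGB2HSV)
    g=((h[...,0]>32)&(h[...,0]<60)&(h[...,1]>110)).astype(np.uint8)
    return t
s=robot.sense()
a=np.radians(8.49);e=np.array([np.cos(a),np.sin(a)]);n=np.array([-e[1],e[0]]);c=np.array([.7381,-.0404])
p=np.array(s["eef_pos"]);f=np.array(s["force"])
# sample along level axis in top view, stand y=+45 mm, z~0.075
t=cams.read_camera("top").astype(float)
xs=np.arange(-.055,.0551,.0005);best=[]
pts=[]
for off in(.042,.045,.048):
    q=np.array([proj("top",[*(c+x*e+off*n),.068]) for x in xs],np.float32)
    pts.append(cv2.remap(t.astype(np.float32),q[:,0].reshape(1,-1),q[:,1].reshape(1,-1),cv2.INTER_LINEAR)[0])
P=np.mean(pts,0);blue=P[:,2];green=P[:,1]-P[:,2]
vial=green>30
ix=np.where(vial)[0];lo,hi=ix[0],ix[-1]
w=np.clip(blue[lo:hi]-60,0,None);w[w<0.4*w.max()]=0
i=np.where(w>0)[0]
bc=np.sum(xs[lo:hi]*w)/w.sum()
print("t %.2f along %.4f lat %.4f z %.4f F along %.1f lat %.1f z %.1f"%(s["t"],(p[:2]-c)@e,(p[:2]-c)@n,p[2],f[:2]@e,f[:2]@n,f[2]))
print("vial %.1f..%.1f bubble centre %.1f (%.1f..%.1f) rel %.1f mm"%(xs[lo]*1e3,xs[hi]*1e3,bc*1e3,xs[lo+i[0]]*1e3,xs[lo+i[-1]]*1e3,(bc-(xs[lo]+xs[hi])/2)*1e3))
E
python3 -m jog '{"fingers":[30,30,30,30,30,30,30,30],"translation":[[0.15,0.02,0.02],[0.3,0.05,0.02],[0.45,0.07,0.02],[0.6,0.09,0.02],[0.75,0.11,0.02],[0.9,0.13,0.02],[1,0.15,0.02],[1,0.15,0.02]],"yaw":[0,0,0,0,0,0,0,0]}' 40
python3 bub.py
```

```text
t: 10.95
eef_pos: [0.5159, -0.0756, -0.0042]
eef_rot: [0.997, 0.072, 0.0, 0.0]
force: [0.6, -0.1, -0.4]
gripper_width: 0.0343
finger_force: 39.7
t 10.95 along -0.2249 lat -0.0020 z -0.0042 F along 0.6 lat -0.2 z -0.4
vial -39.5..40.5 bubble centre 19.4 (10.0..29.0) rel 18.9 mm
```

```bash
python3 -m jog '{"fingers":[30,30,30,30,30,30,30,30,30,30],"translation":[[0.05,0.01,0],[0.1,0.015,0],[0.15,0.02,0],[0.2,0.03,0],[0.25,0.04,0],[0.3,0.045,0],[0.35,0.05,0],[0.4,0.06,0],[0.4,0.06,0],[0.4,0.06,0]],"yaw":[0,0,0,0,0,0,0,0,0,0]}' 60
python3 bub.py
```

```text
t: 12.0
eef_pos: [0.5225, -0.0747, -0.0042]
eef_rot: [0.997, 0.072, -0.004, -0.0]
force: [-7.7, -1.0, 7.6]
gripper_width: 0.0341
finger_force: 60.4
t 12.00 along -0.2183 lat -0.0021 z -0.0042 F along -7.8 lat 0.1 z 7.6
vial -39.5..40.5 bubble centre 19.7 (10.5..29.0) rel 19.2 mm
```

```bash
python3 -m jog '{"fingers":[30,30,30,30,30,30,30,30,30,30],"translation":[[0.05,0.01,0],[0.1,0.015,0],[0.15,0.02,0],[0.2,0.03,0],[0.25,0.04,0],[0.3,0.045,0],[0.3,0.045,0],[0.3,0.045,0],[0.3,0.045,0],[0.3,0.045,0]],"yaw":[0,0,0,0,0,0,0,0,0,0]}' 60
python3 bub.py
```

```text
t: 13.05
eef_pos: [0.5235, -0.0745, -0.0043]
eef_rot: [0.997, 0.071, -0.012, -0.0]
force: [-19.1, -3.1, 20.0]
gripper_width: 0.0337
finger_force: 61.5
t 13.05 along -0.2173 lat -0.0020 z -0.0043 F along -19.3 lat -0.3 z 20.0
vial -39.0..40.5 bubble centre 19.7 (10.5..29.0) rel 18.9 mm
```

```bash
python3 -m jog '{"fingers":[30,30,30,30,30],"translation":[[0,0,0.02],[0,0,0.04],[0,0,0.06],[0,0,0.06],[0,0,0.06]],"yaw":[0,0,0,0,0]}' 60
python3 bub.py
```

```text
t: 13.6
eef_pos: [0.53, -0.0734, -0.0033]
eef_rot: [0.997, 0.071, -0.006, -0.0]
force: [-9.0, -1.4, 1.0]
gripper_width: 0.0341
finger_force: 59.6
t 13.60 along -0.2107 lat -0.0019 z -0.0033 F along -9.1 lat -0.0 z 1.0
vial -38.5..41.0 bubble centre 20.3 (11.5..29.5) rel 19.0 mm
```

```bash
python3 -m jog '{"fingers":[30,30,30,30,30,30,30,30,30,30],"translation":[[0.04,0.01,0],[0.08,0.01,0],[0.12,0.02,0],[0.16,0.025,0],[0.2,0.03,0],[0.25,0.04,0],[0.3,0.045,0],[0.3,0.045,0],[0.3,0.045,0],[0.3,0.045,0]],"yaw":[0,0,0,0,0,0,0,0,0,0]}' 60
python3 bub.py
```

```text
t: 14.65
eef_pos: [0.5398, -0.0718, -0.0034]
eef_rot: [0.997, 0.072, -0.005, -0.0]
force: [-7.8, -2.0, 1.0]
gripper_width: 0.0341
finger_force: 59.6
t 14.65 along -0.2008 lat -0.0018 z -0.0034 F along -8.0 lat -0.8 z 1.0
vial -38.0..42.0 bubble centre 20.1 (11.0..29.5) rel 18.1 mm
```

```bash
python3 -m jog '{"fingers":[30,30,30,30,30,30,30,30,30,30],"translation":[[0.04,0.01,0],[0.08,0.01,0],[0.12,0.02,0],[0.16,0.025,0],[0.2,0.03,0],[0.25,0.04,0],[0.3,0.045,0],[0.3,0.045,0],[0.3,0.045,0],[0.3,0.045,0]],"yaw":[0,0,0,0,0,0,0,0,0,0]}' 60
python3 bub.py
```

```text
t: 15.7
eef_pos: [0.5491, -0.0704, -0.0035]
eef_rot: [0.997, 0.072, -0.005, -0.0]
force: [-7.2, -1.0, -0.2]
gripper_width: 0.0339
finger_force: 59.5
t 15.70 along -0.1914 lat -0.0017 z -0.0035 F along -7.2 lat 0.1 z -0.2
vial -37.0..42.5 bubble centre 13.9 (4.5..23.0) rel 11.2 mm
```

```bash
python3 -m jog '{"fingers":[30,30,30,30,30,30,30,30,30,30],"translation":[[0,0,0],[0,0,0],[0,0,0],[0,0,0],[0,0,0],[0,0,0],[0,0,0],[0,0,0],[0,0,0],[0,0,0]],"yaw":[0,0,0,0,0,0,0,0,0,0]}' 60
python3 bub.py
```

```text
t: 16.75
eef_pos: [0.5491, -0.0704, -0.0035]
eef_rot: [0.997, 0.072, -0.005, -0.0]
force: [-6.7, -0.8, -0.3]
gripper_width: 0.034
finger_force: 59.5
t 16.75 along -0.1914 lat -0.0017 z -0.0035 F along -6.7 lat 0.2 z -0.3
vial -37.0..42.5 bubble centre 9.6 (0.0..19.0) rel 6.9 mm
```

```bash
python3 -m jog '{"fingers":[30,30,30,30,30,30,30,30,30,30,30,30],"translation":[[0.04,0.01,0],[0.08,0.01,0],[0.12,0.02,0],[0.16,0.025,0],[0.16,0.025,0],[0.16,0.025,0],[0.16,0.025,0],[0.16,0.025,0],[0.16,0.025,0],[0.16,0.025,0],[0.16,0.025,0],[0.16,0.025,0]],"yaw":[0,0,0,0,0,0,0,0,0,0,0,0]}' 60
python3 -m jog '{"fingers":[30,30,30,30,30,30],"translation":[[0,0,0],[0,0,0],[0,0,0],[0,0,0],[0,0,0],[0,0,0]],"yaw":[0,0,0,0,0,0]}' 60 | head -1
python3 bub.py
```

```text
t: 18.0
eef_pos: [0.5541, -0.0696, -0.0035]
eef_rot: [0.997, 0.072, -0.005, -0.0]
force: [-7.0, -0.1, 0.9]
gripper_width: 0.0339
finger_force: 59.6
t: 18.6
t 18.60 along -0.1864 lat -0.0017 z -0.0035 F along -6.3 lat -0.1 z -0.8
vial -36.5..42.5 bubble centre 5.7 (-3.5..15.0) rel 2.7 mm
```

```bash
cat >> bub.py <<'E'
g=P[:,1];lm=[(xs[k]*1e3).round(1) for k in range(lo+8,hi-8) if g[k]==g[k-6:k+7].min() and g[k]<np.median(g[lo:hi])-15]
print("dark minima",lm)
E
python3 -m jog '{"fingers":[30,30,30,30,30,30,30,30,30,30,30,30],"translation":[[0.04,0.006,0],[0.09,0.013,0],[0.09,0.013,0],[0.09,0.013,0],[0.09,0.013,0],[0.09,0.013,0],[0.09,0.013,0],[0.09,0.013,0],[0.09,0.013,0],[0.09,0.013,0],[0.09,0.013,0],[0.09,0.013,0]],"yaw":[0,0,0,0,0,0,0,0,0,0,0,0]}' 60
python3 -m jog '{"fingers":[30,30,30,30,30,30],"translation":[[0,0,0],[0,0,0],[0,0,0],[0,0,0],[0,0,0],[0,0,0]],"yaw":[0,0,0,0,0,0]}' 60 | head -1
python3 bub.py
```

```text
t: 19.85
eef_pos: [0.5569, -0.0692, -0.0036]
eef_rot: [0.997, 0.072, -0.005, -0.0]
force: [-5.9, -0.4, -0.5]
gripper_width: 0.0339
finger_force: 59.6
t: 20.45
t 20.45 along -0.1834 lat -0.0017 z -0.0035 F along -7.7 lat -0.4 z -0.4
vial -36.5..43.0 bubble centre 2.9 (-6.0..12.5) rel -0.3 mm
dark minima [np.float64(-10.5), np.float64(18.0)]
```

```bash
python3 -m jog '{"fingers":[30,30,30,30,30,30],"translation":[[-0.04,-0.006,0],[-0.08,-0.012,0],[-0.11,-0.016,0],[-0.11,-0.016,0],[-0.11,-0.016,0],[-0.11,-0.016,0]],"yaw":[0,0,0,0,0,0]}' 60
python3 bub.py
```

```text
t: 21.1
eef_pos: [0.5572, -0.0692, -0.0026]
eef_rot: [0.997, 0.072, -0.001, -0.0]
force: [-5.9, -0.4, -1.8]
gripper_width: 0.0342
finger_force: 59.8
t 21.10 along -0.1831 lat -0.0018 z -0.0026 F along -5.9 lat 0.5 z -1.8
vial -36.0..43.0 bubble centre 2.8 (-6.0..12.0) rel -0.7 mm
dark minima [np.float64(-11.0), np.float64(18.0)]
```

```bash
python3 -m jog '{"fingers":[30,30,30,30,30,30],"translation":[[-0.03,-0.005,0],[-0.06,-0.01,-0.02],[-0.06,-0.01,-0.02],[-0.06,-0.01,-0.02],[-0.06,-0.01,-0.02],[-0.06,-0.01,-0.02]],"yaw":[0,0,0,0,0,0]}' 60
python3 bub.py
```

```text
t: 21.75
eef_pos: [0.5572, -0.0693, -0.0029]
eef_rot: [0.997, 0.072, 0.001, -0.0]
force: [-2.0, 0.1, -3.8]
gripper_width: 0.0342
finger_force: 59.9
t 21.75 along -0.1832 lat -0.0019 z -0.0029 F along -2.0 lat 0.4 z -3.8
vial -36.0..43.0 bubble centre 2.8 (-6.0..12.0) rel -0.7 mm
dark minima [np.float64(-10.5), np.float64(18.0)]
```

```bash
python3 -m jog '{"fingers":[30,30,30,46,46,52,52,52],"translation":[[-0.02,-0.003,-0.03],[-0.02,-0.003,-0.03],[-0.02,-0.003,-0.03],[-0.02,-0.003,-0.03],[-0.02,-0.003,-0.03],[-0.02,-0.003,-0.03],[-0.02,-0.003,-0.03],[-0.02,-0.003,-0.03]],"yaw":[0,0,0,0,0,0,0,0]}' 30
python3 -m jog '{"fingers":[52,52,52,52,52,52,52,52],"translation":[[0,0,0],[0,0,0],[0,0,0],[0,0,0],[0,0,0],[0,0,0],[0,0,0],[0,0,0]],"yaw":[0,0,0,0,0,0,0,0]}' 30 | head -1
python3 bub.py
```

```text
t: 22.6
eef_pos: [0.5561, -0.0699, -0.0038]
eef_rot: [0.997, 0.072, 0.0, 0.0]
force: [-0.1, 0.0, -0.5]
gripper_width: 0.0522
finger_force: 0.0
t: 23.4
t 23.40 along -0.1844 lat -0.0021 z -0.0039 F along 0.7 lat 0.4 z 0.4
vial -36.5..43.0 bubble centre 4.4 (-5.0..14.0) rel 1.1 mm
dark minima [np.float64(-11.0), np.float64(18.0)]
```

```bash
python3 -m jog '{"fingers":[52,52,52,52,52,52,52,52,52,52,52,52],"translation":[[-0.3,-0.045,0],[-0.7,-0.1,0],[-1.2,-0.18,0],[-1.7,-0.25,0],[-2,-0.3,0.3],[-2,-0.3,1],[-2,-0.3,2],[-1.5,0,3],[-1,0.4,4],[-0.5,0.8,5],[-0.5,0.8,5],[-0.5,0.8,5]],"yaw":[0,0,0,0,0,0,0,0,0,0,0,0]}' 30
python3 bub.py
python3 - <<'E'
from h import *
s=robot.sense();w=cams.read_camera("wrist")[:,:,::-1]
m=cams.camera_model("wrist");K=np.array(m["mtx"]);A=np.linalg.inv(np.array(m["tool_from_camera"]));M=R.from_quat(s["eef_rot"]).as_matrix()
a=np.radians(8.49);e=np.array([np.cos(a),np.sin(a)]);n=np.array([-e[1],e[0]]);c=np.array([.7381,-.0404])
def wp(p):
    q=M.T@(np.array(p)-s["eef_pos"]);c=(A@np.r_[q,1])[:3];r=np.hypot(c[0],c[1]);return K[:2,2]+K[0,0]*np.arctan2(r,c[2])*c[:2]/r
u=wp([*(c+.045*n),.068]).astype(int);print(u)
x0=max(u[0]-50,0);y0=max(u[1]-50,0)
cr=cv2.resize(w[y0:y0+100,x0:x0+100],(400,400),interpolation=cv2.INTER_CUBIC)
cv2.imwrite("pics/final.png",np.hstack([cv2.convertScaleAbs(cr,alpha=1.3),cv2.resize(w[:250,195:445],(400,400))]))
E
```

```text
t: 24.65
eef_pos: [0.5409, -0.0456, 0.147]
eef_rot: [0.997, 0.072, 0.001, 0.0]
force: [-0.4, -1.2, -0.8]
gripper_width: 0.0523
finger_force: 0.0
t 24.65 along -0.1958 lat 0.0240 z 0.1470 F along -0.6 lat -1.2 z -0.8
vial -36.5..43.0 bubble centre 4.1 (-5.5..14.0) rel 0.9 mm
dark minima [np.float64(-11.0), np.float64(18.0)]
[291 -38]
```

View pics/final.png

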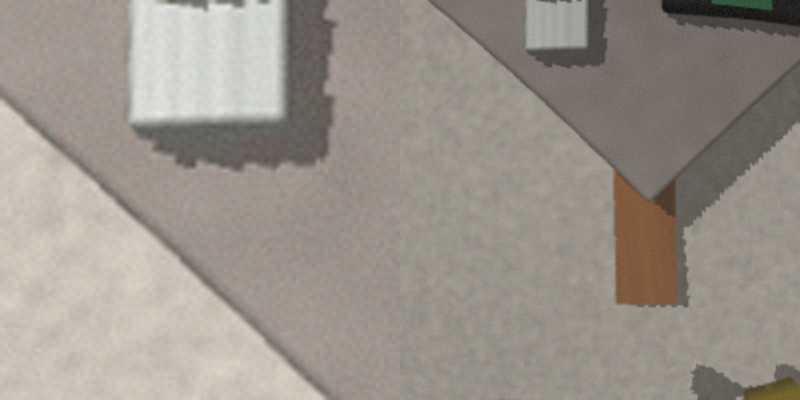

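The wrist view shows the wedge left in place under the near corner, (645,240) in the crop. The level itself is just out of view, so I go higher and forward to measure the bubble numerically.

```bash
python3 -m jog '{"fingers":[52,52,52,52,52,52,52,52,52],"translation":[[0,0,1],[0,0,2],[0.7,0.2,3],[1.5,0.5,3],[2.3,0.8,3],[3,1,3],[3,1,3],[3,1,3],[3,1,3]],"yaw":[0,0,0,0,0,0,0,0,0]}' 30
cat > wb.py <<'E'
from h import *
s=robot.sense();w=cams.read_camera("wrist").astype(np.float32)
m=cams.camera_model("wrist");K=np.array(m["mtx"]);A=np.linalg.inv(np.array(m["tool_from_camera"]));M=R.from_quat(s["eef_rot"]).as_matrix()
a=np.radians(8.49);e=np.array([np.cos(a),np.sin(a)]);n=np.array([-e[1],e[0]]);c=np.array([.7381,-.0404])
def wp(p):
    q=M.T@(np.array(p)-s["eef_pos"]);k=(A@np.r_[q,1])[:3];r=np.hypot(k[0],k[1]);return K[:2,2]+K[0,0]*np.arctan2(r,k[2])*k[:2]/r
xs=np.arange(-.06,.0601,.00025);print(wp([*(c+.045*n),.068]))
hs=cv2.cvtColor(w.astype(np.uint8),cv2.COLOR_RGB2HSV);g=((hs[...,0]>32)&(hs[...,0]<60)&(hs[...,1]>110)).astype(np.uint8)
ct=max(cv2.findContours(g,0,2)[0],key=cv2.contourArea);(cx,cy),_,_=cv2.minAreaRect(ct);print("vial px",cx,cy)
off=(wray((cx,cy),.068,s)-c)@n;print("lat",off)
P=0
for o in(-.003,-.0015,0,.0015,.003):
    q=np.array([wp([*(c+x*e+(off+o)*n),.068]) for x in xs],np.float32);P=P+cv2.remap(w,q[:,:1].T.copy(),q[:,1:].T.copy(),cv2.INTER_LINEAR)[0]/5
green=P[:,1]-P[:,2];ix=np.where(green>30)[0];lo,hi=ix[0],ix[-1]
b=P[lo:hi,2];X=xs[lo:hi]*1e3;th=(b.max()+np.median(b))/2;i=np.where(b>th)[0];mid=(X[i[0]]+X[i[-1]])/2
gg=P[lo:hi,1];d=[X[k] for k in range(14,len(X)-14) if gg[k]==gg[k-12:k+13].min() and gg[k]<np.median(gg)-15]
print("vial",X[0],X[-1],"bubble",X[i[0]],X[i[-1]],"mid",mid,"lines",d,"rel lines",mid-np.mean(d) if len(d)==2 else None,"rel vial",mid-(X[0]+X[-1])/2)
E
python3 wb.py; python3 bub.py
```

```text
t: 25.65
eef_pos: [0.6291, -0.017, 0.2352]
eef_rot: [0.997, 0.071, -0.002, 0.0]
force: [0.4, 0.1, 0.2]
gripper_width: 0.0525
finger_force: 0.0
[314.57519555  80.12934209]
vial px 315.5 74.0
lat 0.04401628558419454
vial -33.99999999999997 46.0000000000001 bubble -2.4999999999999467 16.00000000000007 mid 6.750000000000062 lines [np.float64(-8.249999999999952), np.float64(21.000000000000075)] rel lines 0.3750000000000009 rel vial 0.7499999999999982Traceback (most recent call last):
  File "bub.py", line 18, in <module>
    ix=np.where(vial)[0];lo,hi=ix[0],ix[-1]
                               ~~^^^
IndexError: index 0 is out of bounds for axis 0 with size 0
```

```bash
python3 -m jog '{"fingers":[52,52,52,52,52,52],"translation":[[0,0,0],[0,0,0],[0,0,0],[0,0,0],[0,0,0],[0,0,0]],"yaw":[0,0,0,0,0,0]}' 30|head -1; python3 wb.py; python3 -c "
from cell import robot
print(robot.close_job())"
```

```text
t: 26.35
[315.73807707  82.61678781]
vial px 317.0 89.0
lat 0.04373830884193751
vial -33.74999999999997 45.7500000000001 bubble -2.4999999999999467 16.25000000000007 mid 6.875000000000062 lines [np.float64(-8.749999999999952), np.float64(20.750000000000075)] rel lines 0.8750000000000009 rel vial 0.8749999999999982
the job is handed in; nothing more can be done
None
```

The wedge is in place under the low near foot and let go, the bubble sits within about 1 mm of centre between its two lines, and I handed the job in at about 26 s (no verdict came back).

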